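Load the reagent cassettes

TASK

Using the fingertips behind the last cassette (the one with yellow caps), push the row of four reagent cassettes along the loading lane as one train until they are all closed up against the orange end stop. Then press the green button all the way down and let it go. Do not grip, lift or tip any cassette, do not touch the three blue-capped ones, and do not press the red button or shift anything else on the bench.

Things in the scene. Friction and masses are not known exactly. Their poses are not given: they have to be found in the camera images.
- lane: fixed aluminium channel lying on the bench, 72 mm wide (its x) and 400 mm long (its y), floor 6 mm above the bench; the cassettes run along it towards its +y between two 5 mm thick guide strips 40 mm apart whose tops are 14 mm above the bench, open at the -y end; origin: centre of its underside; its yaw differs
- end_stop: orange block fixed across the lane near its +y end, 38 mm wide, 14 mm thick, 36 mm tall on the lane floor, with a 10 mm black knob on top; origin: lower middle of the face that the cassettes meet, on the lane floor; its y points along the lane away from the cassettes
- cassette_front: white reagent cassette with a blue band and two blue screw caps, 36 mm across the lane (its x), 44 mm along the lane (its y), body 40 mm tall, 51 mm over the caps, 110 to 220 g; origin: centre of its underside; first of the row, nearest the end stop; it starts 70 to 135 mm short of the stop
- cassette_second: white reagent cassette with a blue band and two blue screw caps, 36 mm across the lane (its x), 44 mm along the lane (its y), body 40 mm tall, 51 mm over the caps, 110 to 220 g; origin: centre of its underside; second of the row, its face against the first
- cassette_third: white reagent cassette with a blue band and two blue screw caps, 36 mm across the lane (its x), 44 mm along the lane (its y), body 40 mm tall, 51 mm over the caps, 110 to 220 g; origin: centre of its underside; third of the row, its face against the second
- cassette_rear: white reagent cassette with a yellow band and two yellow screw caps, 36 mm across the lane (its x), 44 mm along the lane (its y), body 40 mm tall, 51 mm over the caps, 110 to 220 g; origin: centre of its underside; last of the row, the one to push on: its free -y face is 22 mm behind its origin. Pushed at about half the body's height or lower it slides without tipping; the whole row slides at about 2 to 6 N, and at the stop the force rises sharply
- green_button_top (a point): centre of the top of the round green push button, 36 mm across, in a grey housing on an 80 x 70 x 35 mm white console, its top about 57 mm above the bench; it moves 6 mm straight down and springs back, fully down at about 5 N. The green and red consoles stand left and right of the lane, in either order
- green_button (a joint): travel of the green button in m: 0 up, 0.006 fully down
- red_button_top (a point): centre of the top of the red push button on the other console, same sizes; not to be pressed
- red_button (a joint): travel of the red button in m: 0 up, 0.006 fully down
- spare_cassette: loose cassette of the same size with red band and caps standing on the bench on the robot's side of the lane, to be left alone; origin: centre of its underside
- sample_jar: white jar with orange cap, 44 mm across, 55 mm tall, loose on the robot's side of the lane, to be left alone; origin: centre of its underside
- wash_bottle: amber bottle with blue cap, 60 mm across, 90 mm tall, loose, far left, to be left alone; origin: centre of its underside
- tube_rack: blue rack of capped tubes, 70 x 180 mm, 86 mm tall, loose beyond the lane, to be left alone; origin: centre of its underside
- scanner: grey and black hand scanner lying flat, 55 mm wide, 178 mm long, 35 mm tall, loose, far right, to be left alone; origin: underside below the grey head
Mind the look-alikes: they are no part of the job. Leave any pink or purple look-alike of the cassette_rear alone.

How it is judged:
On the way, in this order (a step that is already met when the one before it is completed fails the run):
1. the row of four is closed up against the end stop (y of cassette_front in the frame of end_stop above -0.026 m and y of cassette_rear in the frame of end_stop above -0.16 m and z of each of cassette_front, cassette_second, cassette_third, cassette_rear in the frame of lane below 0.01 m and x of cassette_front in the frame of lane between -0.005 and 0.005 m and angle between each of cassette_front, cassette_second, cassette_third, cassette_rear's own z axis and vertical below 0.08 rad and x of cassette_second in the frame of lane between -0.005 and 0.005 m and x of cassette_third in the frame of lane between -0.005 and 0.005 m and x of cassette_rear in the frame of lane between -0.005 and 0.005 m), for 0.3 s.
2. the green button is pressed down (value of joint green_button above 0.0045 m), for 0.05 s.
At the end, for the whole second after the job is handed in: the front cassette stands within 4 mm of the end stop and the rear one within 6 mm of its place in a closed row, all flat in the lane, upright and at rest, and the green button has been pressed at least 4.5 mm and let up again (all of step 1 and linear speed of each of cassette_front, cassette_second, cassette_third, cassette_rear below 0.01 m/s and value of joint green_button below 0.002 m); the robot touches nothing.
It fails at once if a cassette of the row is lifted or tipped (height (world z) of any of cassette_front, cassette_second, cassette_third, cassette_rear above 0.018 m or angle between any of cassette_front, cassette_second, cassette_third, cassette_rear's own z axis and vertical above 0.35 rad).
It fails at once if the robot pushes on one of the three blue-capped cassettes instead of on the last (contact force between any of the fingers, the arm and cassette_front above 1.5 N or contact force between any of the fingers, the arm and cassette_second above 1.5 N or contact force between any of the fingers, the arm and cassette_third above 1.5 N).
It fails at once if the rear cassette is taken between the fingers (y of the grasp point in the frame of cassette_rear between -0.012 and 0.022 m and x of the grasp point in the frame of cassette_rear between -0.018 and 0.018 m and z of the grasp point in the frame of cassette_rear below 0.045 m and contact force between the fingers and cassette_rear above 1 N).
It fails at once if the red button is pressed, or the green one before the row is home (value of joint red_button above 0.003 m or (value of joint green_button above 0.003 m and not (y of cassette_front in the frame of end_stop above -0.026 m and y of cassette_rear in the frame of end_stop above -0.16 m))).
It fails at once if something else on the bench is shifted (distance of any of spare_cassette, sample_jar, wash_bottle, tube_rack, scanner from where it was at the start of the episode above 0.02 m).
It also fails if it takes over 48 s, if anything falls off the work surface, if the arm or the gripper's body presses on something with over 40 N, if the wrist force passes 120 N, or if a joint passes its speed limit or range.

ROBOT

A 7-joint arm with a two-finger parallel gripper is mounted at the origin on the work surface. World frame = base frame: x ahead of the robot, y to its left, z up, the work surface at z = 0. Lengths are in m, angles in rad, forces in N, time in s.
With the tool pointing down it reaches from about 0.425 to 0.925 m from the base axis. Payload 6.8 kg.
Tool frame: the origin (TCP) lies between the finger pads; the fingertips stand 17 mm ahead of it and the grasp point (between the pads) lies 2 mm behind it; z points along the fingers, x is the direction in which the jaws open and shut, and the axes are right-handed (so a half turn about z gives the same grasp; the last joint's range is limited). The gripper opens to 85 mm and grips with 20 to 120 N. Pads are 22 mm wide; open, the fingers measure 114 mm over their backs; the gripper's body (76 mm by 85 mm) begins 54 mm behind the grasp point. The pads swing forward as they close: fully open they stand 13 mm farther back than shut.
Start: joints at [1.089, 0.477, 0.022, 1.555, -0.011, 1.109, -0.083], TCP at [0.246, -0.628, 0.248] pointing down, gripper open.
Joint ranges: [-2.96, 2.96], [-0.34, 2.1], [-1.41, 1.46], [0.24, 2.44], [-1.37, 4.51], [0.17, 1.92], [-2.96, 2.96]. Speed limits (rad/s): [2.39, 2.39, 3.14, 3.14, 3.14, 3.14, 3.14].

INTERFACE

Orientations are given as a unit quaternion [w, x, y, z].
In Python, from station import readout, read_camera, get_calibration, bot, models gives the robot as it stands.
- The arm moves only by the tool carry_out, never from a script. Its argument "deltas" is a list of rows, each a list of 2 entries, a list of its own where there are three numbers: the shift along the tool's x, y, z in cm, then the turn about the tool's z in degrees. A call has 1 to 10 rows; each row is the pose to reach, as a shift and turn from the pose measured when the call began, along the tool's axes at that moment; what a row does not reach only later rows make up. A row lasts 1/8 s, in which the tool goes at most 62.5 mm and 10.7 degrees, less where a joint would pass 70% of its speed; a pose out of reach is approached as far as the arm can. A call with a gripper value outside its range is refused whole. "hand" is the opening, from 0 (shut) to 1 (fully open), set as the call begins (left out, the last holds). The fingers move at their own pace and stop on an object; "newtons" is the grip in N (left out, the last holds). Time passes only in rows, so rows that repeat a pose let the fingers close. It gives the time, the measured TCP pose, the force and the opening at its end, in the units of the state.
- readout.get_obs(): the state, without advancing time (a new reading comes with each control period).
- read_camera(name): name is "side" or "top"; returns the picture (420x560x3 uint8, red, green, blue); there is no depth.
- get_calibration(name): a dict with "fov_y" (degrees; the focal length in pixels is half the picture's height over the tangent of half this angle, whatever the lens; pixels are square), "cx", "cy" (the principal point, pixels), "world_from_camera" (4x4, takes a point from camera to world coordinates). Camera axes: x right, y down, z forward; pixel columns grow to the right and rows downward; lengths in m; the calibration is good to about 2 mm. A picture is of the moment at which its call begins. get_calibration takes no time and is no camera call.
- bot.hand_in(): hands the job in, once; it reports no verdict.
Trained networks look in the newest picture that a camera, given by its name, has taken for a name from the list of things; names that differ only in an ending like _2 or _b are one class to them, and where a whole thing is asked for, a point or a joint stands for the part that bears it (a point fixed in the world has none). Each returns a list of dicts, best first, with "score" (0 to 1); they miss things now and then, are a little off and sometimes report something else, mostly with a low value. They report only what shows in the picture. A call takes as long as a camera call. They do not tell look-alikes from the thing itself.
- models.spot_in(query, camera): "centre" ([row, column] in pixels, amid what is visible of it).
The state is a dict: "t": time; "q": joint angles; "joint_vel": joint speeds; "joint_torque": joint torques, N m; "eef_pos": TCP position; "tool_rot": TCP orientation; "contact_force": force on the tool from outside, world axes, zero at the start; "torque": the same for the moment, N m; "gripper_width": opening from 0.0 (shut) to 1.0 (fully open).
Only numpy, scipy, OpenCV 4.12 (cv2) and the standard library are available. Lean on these libraries where they do the work, as an engineer would, in place of code of your own. Each camera call takes 0.05 s, during which the arm holds its last target. There are 200 camera calls.

## Working session

There is one attempt and no reset: what is moved stays moved. The work goes in short steps, Python scripts to look and compute and a tool call to move; the robot and the scene stay as the last step left them, time stands still between calls to the robot, and variables do not carry over. Pictures are saved under pics/ and viewed, about 8 in all and at most 12, crops included, and the job is handed in when it is done.

Besides the shell and the picture viewer there is one more tool, called after "Emit:" as name(argument=value, ...), one argument or row to a line, values as JSON. carry_out: Moves the arm, as the interface text tells. Its arguments: {"type":"object","properties":{"deltas":{"type":"array"},"hand":{"type":"number"},"newtons":{"type":"number"}},"required":["deltas"]}

```bash
mkdir -p pics; ls; cat > h.py <<'E'
import numpy as np, cv2
from station import readout, read_camera, get_calibration, bot, models
def snap(cam,fn):
    im=read_camera(cam); cv2.imwrite('pics/'+fn,cv2.cvtColor(im,cv2.COLOR_RGB2BGR)); return im
def f(c): return 210/np.tan(np.radians(c['fov_y'])/2)
def ray(cam,r,col,z):
    c=get_calibration(cam); T=np.array(c['world_from_camera']); F=f(c)
    d=T[:3,:3]@np.array([(col-c['cx'])/F,(r-c['cy'])/F,1]); o=T[:3,3]
    return o+d*(z-o[2])/d[2]
def proj(cam,p):
    c=get_calibration(cam); T=np.linalg.inv(np.array(c['world_from_camera'])); F=f(c)
    q=T[:3,:3]@np.array(p)+T[:3,3]; return [c['cy']+F*q[1]/q[2],c['cx']+F*q[0]/q[2]]
E
python3 - <<'E'
from h import *
a=snap('top','t0.png');b=snap('side','s0.png')
for c in('top','side'): print(get_calibration(c))
o=readout.get_obs(); print(o)
for n in ['cassette_rear','end_stop','green_button_top','red_button_top','cassette_front']:
  for c in ('top','side'):
    print(n,c,models.spot_in(n,c)[:4])
E
```

```text
pics
{'fov_y': 48.5649345244984, 'cx': 276.18473131995574, 'cy': 212.83585835204977, 'world_from_camera': array([[-2.03039546e-02, -9.95577558e-01,  9.17228181e-02,
         4.70458808e-01],
       [-9.99789657e-01,  2.04840555e-02,  1.02245197e-03,
        -3.01354163e-02],
       [-2.89678553e-03, -9.16827650e-02, -9.95784053e-01,
         1.25060876e+00],
       [ 0.00000000e+00,  0.00000000e+00,  0.00000000e+00,
         1.00000000e+00]])}
{'fov_y': 50.10838962923539, 'cx': 290.62934624642406, 'cy': 212.49620651671077, 'world_from_camera': array([[-0.86816126, -0.27795645,  0.41114018,  0.0681504 ],
       [-0.495729  ,  0.52480101, -0.69198025,  0.83179359],
       [-0.02342641, -0.80456455, -0.59340297,  0.76784401],
       [ 0.        ,  0.        ,  0.        ,  1.        ]])}
{'t': 0.1, 'q': array([ 1.08891188,  0.47773488,  0.02233514,  1.55634453, -0.0115038 ,
        1.10933068, -0.08312664]), 'joint_vel': array([ 2.10240263e-04, -1.06109789e-03,  6.58682497e-05, -2.29362765e-03,
       -6.12764603e-04,  7.98915646e-04, -6.95717270e-04]), 'joint_torque': array([ 4.0002414
[... 525 characters left out ...]
.78}, {'centre': [256.2, 302.5], 'score': 0.78}, {'centre': [202.1, 313.0], 'score': 0.75}]
cassette_rear side [{'centre': [190.6, 356.5], 'score': 0.81}, {'centre': [187.4, 302.1], 'score': 0.69}, {'centre': [184.6, 271.7], 'score': 0.6}, {'centre': [215.8, 335.7], 'score': 0.55}]
end_stop top []
end_stop side [{'centre': [247.0, 263.5], 'score': 0.73}]
green_button_top top [{'centre': [233.8, 404.0], 'score': 0.63}]
green_button_top side []
red_button_top top [{'centre': [251.2, 123.1], 'score': 0.69}]
red_button_top side [{'centre': [317.1, 236.6], 'score': 0.59}]
cassette_front top [{'centre': [210.8, 266.0], 'score': 0.56}]
cassette_front side [{'centre': [220.3, 282.0], 'score': 0.82}]
```

View pics/t0.png

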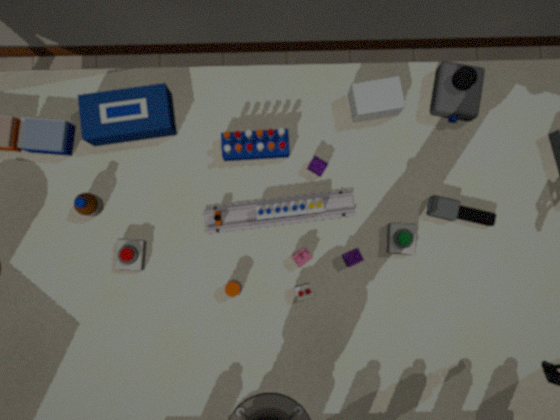

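View pics/s0.png

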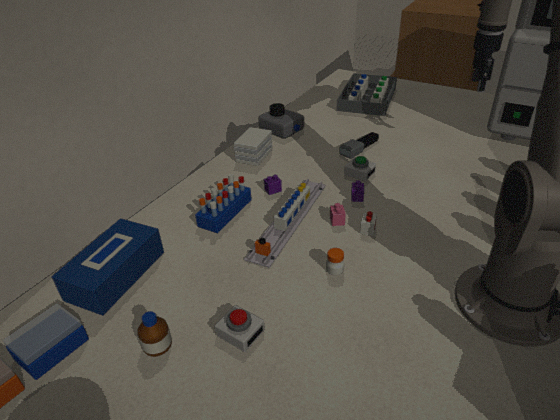

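The top picture shows the lane running from about (201,354) to (220,205), with the orange stop at (218,217). The blue caps start at (211,262), and the green button is at (238,403) and the red one at (254,127).

Candidates for cassette_rear (top view pixels):
- (205,316): yellow caps, in the lane
- (166,317): purple
- (257,353): purple
- (257,302): pink
- (292,303): the spare, with red caps

I choose (205,316). Next I'll check it in a close crop and measure the caps by colour.

```bash
cat > m.py <<'E'
from h import *
def blobs(im,lo,hi,box,mn=4):
    r0,r1,c0,c1=box; h=cv2.cvtColor(im[r0:r1,c0:c1],cv2.COLOR_RGB2HSV)
    m=cv2.inRange(h,np.array(lo),np.array(hi)); n,_,st,ce=cv2.connectedComponentsWithStats(m)
    return [(ce[i][1]+r0,ce[i][0]+c0,st[i][4]) for i in range(1,n) if st[i][4]>=mn]
E
python3 - <<'E'
from m import *
im=read_camera('top')
box=(185,240,195,365)
for nm,lo,hi,z in [('yel',(20,110,90),(35,255,255),.057),('blue',(100,110,50),(125,255,255),.057),('orange',(5,140,90),(16,255,255),.042)]:
    for b in blobs(im,lo,hi,box): print(nm,np.round(b,1),ray('top',b[0],b[1],z).round(4))
for nm,lo,hi,bx in [('green',(50,80,30),(85,255,255),(215,260,380,425)),('red',(0,150,80),(6,255,255),(235,275,105,150))]:
    for b in blobs(im,lo,hi,bx): print(nm,np.round(b,1),ray('top',b[0],b[1],.057).round(4))
s=im[180:250,195:365]
cv2.imwrite('pics/c1.png',cv2.cvtColor(cv2.resize(s,None,fx=4.7,fy=4.7,interpolation=cv2.INTER_CUBIC),cv2.COLOR_RGB2BGR))
E
```

```text
yel [204.1 318.9  22. ] [ 0.6008 -0.1395  0.057 ]
yel [205.  311.4  23. ] [ 0.5987 -0.1201  0.057 ]
blue [207.2 294.4  16. ] [ 0.5939 -0.0762  0.057 ]
blue [206.5 302.   16. ] [ 0.5954 -0.0958  0.057 ]
blue [209.4 277.4  15. ] [ 0.5892 -0.0322  0.057 ]
blue [208.5 285.1  15. ] [ 0.5911 -0.0522  0.057 ]
blue [211.5 260.5  14. ] [0.5847 0.0114 0.057 ]
blue [210.5 268.1  15. ] [ 0.587  -0.0083  0.057 ]
orange [212.2 216.7  15. ] [0.5866 0.1261 0.042 ]
orange [222.5 218.   20. ] [0.5596 0.1231 0.042 ]
green [237.9 404.2 166. ] [ 0.5093 -0.3554  0.057 ]
red [254.3 126.1 117. ] [0.4819 0.3568 0.057 ]
```

View pics/c1.png

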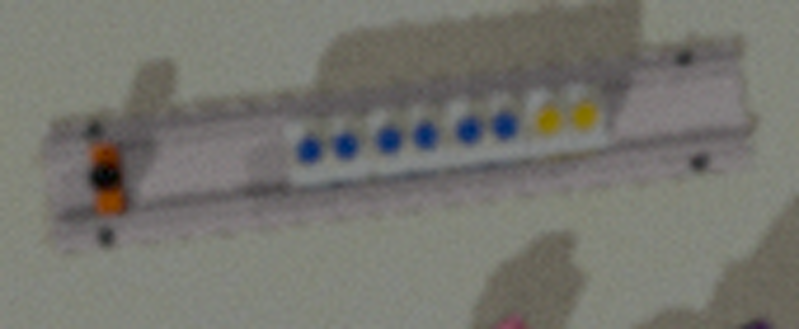

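The crop confirms it: the yellow-capped cassette is last in the row at the -y end, and the orange stop is at the left. The row direction from the caps (yaw about 0.105 rad) passes through the centre of the stop, so the two agree. About 94 mm of travel remains.

```bash
cat > d.py <<'E'
import sys,numpy as np
from scipy.spatial.transform import Rotation as R
from station import readout
def delta(p,yaw=None):
    o=readout.get_obs(); q=o['tool_rot']; r=R.from_quat(q,scalar_first=True); m=r.as_matrix()
    d=m.T@(np.array(p)-o['eef_pos'])*100
    yx=np.degrees(np.arctan2(m[1,0],m[0,0]))
    print('pos',o['eef_pos'].round(4),'F',o['contact_force'].round(2),'t',o['t'],'xyaw',round(yx,2),'tilt',m[:,2].round(3),'delta cm',d.round(2),'turn',None if yaw is None else -((yaw-yx+180)%360-180))
if __name__=='__main__': a=[float(x) for x in sys.argv[1:]]; delta(a[:3],a[3] if len(a)>3 else None)
E
python3 d.py .606 -.190 .11 6.04
python3 - <<'E'
from h import *
for p in [(257,353),(166,317),(257,302),(292,303),(200,354)]: print(p,ray('top',*p,.04).round(3))
E
```

```text
pos [ 0.2465 -0.6284  0.2483] F [ 0.78  0.58 -0.29] t 0.65 xyaw -68.58 tilt [ 0. -0. -1.] delta cm [-27.69 -49.48  13.83] turn -74.62292148583768
(257, 353) [ 0.463 -0.225  0.04 ]
(166, 317) [ 0.704 -0.139  0.04 ]
(257, 302) [ 0.466 -0.093  0.04 ]
(292, 303) [ 0.376 -0.094  0.04 ]
(200, 354) [ 0.612 -0.233  0.04 ]
```

Emit:
carry_out(
  deltas=[
    [[-2.8,-5,1.4],-7.5],
    [[-5.6,-10,2.8],-15],
    [[-8.4,-15,4.2],-22.5],
    [[-11.2,-20,5.6],-30],
    [[-14,-25,7],-37.5],
    [[-16.8,-30,8.4],-45],
    [[-19.6,-35,9.8],-52.5],
    [[-22.4,-40,11.2],-60],
    [[-25.2,-45,12.6],-67.5],
    [[-27.7,-49.5,13.8],-74.6],
  ],
  hand=0,
)

```text
t: 1.9
eef_pos: [0.6075, -0.188, 0.11]
tool_rot: [-0.0, 0.998, 0.055, 0.0]
contact_force: [0.3, -0.3, 0.2]
gripper_width: 0.002
```

Emit:
carry_out(
  deltas=[
    [[0,0,0],0],
    [[0,0,0],0],
  ],
)

```text
t: 2.15
eef_pos: [0.6073, -0.1883, 0.1098]
tool_rot: [0.0, 0.999, 0.055, -0.0]
contact_force: [0.4, -0.7, -0.2]
gripper_width: 0.001
```

```bash
python3 d.py .606 -.190 .031 6.04
```

```text
pos [ 0.6073 -0.1883  0.1098] F [ 0.38 -0.66 -0.25] t 2.15 xyaw 6.25 tilt [-0. -0. -1.] delta cm [-0.14  0.15  7.88] turn 0.21002686971402795
```

Emit:
carry_out(
  deltas=[
    [[-0.1,0.2,3],0],
    [[-0.1,0.2,5.5],0],
    [[-0.1,0.2,7],0],
    [[-0.1,0.2,7.7],0],
    [[-0.1,0.2,7.7],0],
  ],
)

```text
t: 2.78
eef_pos: [0.6065, -0.1909, 0.033]
tool_rot: [0.0, 0.999, 0.054, -0.0]
contact_force: [-0.2, 0.1, 0.3]
gripper_width: 0.0
```

```bash
python3 d.py .6033 -.1626 .032 6.04; python3 - <<'E'
from h import *
im=read_camera('side'); s=im[150:290,220:370]
cv2.imwrite('pics/c2.png',cv2.cvtColor(cv2.resize(s,None,fx=4,fy=4,interpolation=cv2.INTER_CUBIC),cv2.COLOR_RGB2BGR))
E
```

```text
pos [ 0.6065 -0.1909  0.033 ] F [-0.18  0.06  0.3 ] t 2.775 xyaw 6.21 tilt [-0.    -0.001 -1.   ] delta cm [-0.01 -2.85  0.1 ] turn 0.17073384958180782
```

View pics/c2.png

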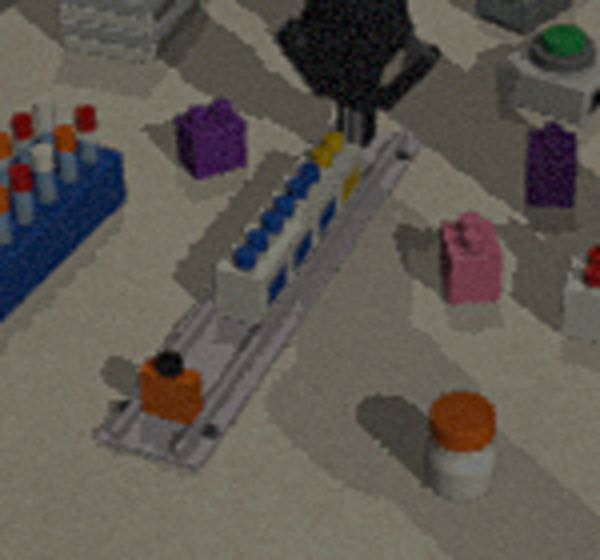

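The side crop shows the shut fingers standing in the channel just behind the yellow-capped cassette, touching nothing. I'll push now.

Emit:
carry_out(
  deltas=[
    [[0,-1,0.1],0],
    [[0,-2,0.1],0],
    [[0,-2.6,0.1],0],
    [[0,-3.2,0.1],0],
    [[0,-3.8,0.1],0],
    [[0,-4.5,0.1],0],
    [[0,-5.2,0.1],0],
    [[0,-5.9,0.1],0],
    [[0,-6.6,0.1],0],
    [[0,-7.3,0.1],0],
  ],
)

```text
t: 4.08
eef_pos: [0.5992, -0.1189, 0.0328]
tool_rot: [0.001, 0.999, 0.054, 0.001]
contact_force: [0.4, -5.2, 2.3]
gripper_width: -0.002
```

```bash
python3 d.py .5933 -.0682 .032 6.04; python3 - <<'E'
from m import *
im=read_camera('top'); box=(185,240,195,365)
for nm,lo,hi,z in [('yel',(20,110,90),(35,255,255),.057),('blue',(100,110,50),(125,255,255),.057)]:
    for b in blobs(im,lo,hi,box): print(nm,np.round(b,1),ray('top',b[0],b[1],z).round(4))
E
```

```text
pos [ 0.5992 -0.1189  0.0328] F [ 0.44 -5.2   2.28] t 4.075 xyaw 6.18 tilt [ 0.002 -0.002 -1.   ] delta cm [-0.04 -5.1   0.07] turn 0.13751564265504612
yel [207.4 294.5  24. ] [ 0.5936 -0.0763  0.057 ]
blue [209.6 277.6  15. ] [ 0.5887 -0.0327  0.057 ]
blue [208.6 285.4  13. ] [ 0.5908 -0.0528  0.057 ]
blue [211.9 260.5  15. ] [0.5837 0.0113 0.057 ]
blue [210.7 268.5  14. ] [ 0.5863 -0.0092  0.057 ]
blue [214.2 243.8  15. ] [0.5786 0.0545 0.057 ]
blue [213.  251.5  16. ] [0.5813 0.0347 0.057 ]
```

The row is sliding straight as one train at about 5 N, with about 51 mm left. I'll carry on, slowing before the stop.

Emit:
carry_out(
  deltas=[
    [[0,-0.6,0],0],
    [[0,-1.2,0],0],
    [[0,-1.8,0],0],
    [[0,-2.4,0],0],
    [[0,-3,0],0],
    [[0,-3.5,0],0],
    [[0,-3.9,0],0],
    [[0,-4.2,0],0],
    [[0,-4.5,0],0],
    [[0,-4.7,0],0],
  ],
)

```text
t: 5.38
eef_pos: [0.594, -0.0706, 0.0327]
tool_rot: [0.0, 0.999, 0.054, 0.001]
contact_force: [0.6, -5.0, 2.0]
gripper_width: 0.0
```

Emit:
carry_out(
  deltas=[
    [[0,-0.2,0],0],
    [[0,-0.3,0],0],
  ],
)

```text
t: 5.62
eef_pos: [0.5937, -0.0687, 0.0328]
tool_rot: [0.001, 0.999, 0.054, 0.001]
contact_force: [1.4, -8.2, 1.7]
gripper_width: 0.002
```

Emit:
carry_out(
  deltas=[
    [[0,-0.2,0],0],
    [[0,-0.3,0],0],
  ],
)

```text
t: 5.88
eef_pos: [0.5936, -0.0685, 0.0328]
tool_rot: [0.003, 0.999, 0.053, 0.001]
contact_force: [2.6, -11.5, 2.2]
gripper_width: -0.002
```

The force is rising sharply and motion has stopped at y = -0.0685, which matches the predicted -0.068. I'll check in the picture before backing off.

```bash
python3 d.py .597 -.10 .032 6.04; python3 - <<'E'
from m import *
im=read_camera('top'); box=(185,240,195,365)
for nm,lo,hi,z in [('yel',(20,110,90),(35,255,255),.057),('blue',(100,110,50),(125,255,255),.057),('orange',(5,140,90),(16,255,255),.042)]:
    for b in blobs(im,lo,hi,box): print(nm,np.round(b,1),ray('top',b[0],b[1],z).round(4))
im=read_camera('side'); s=im[150:290,220:370]
cv2.imwrite('pics/c3.png',cv2.cvtColor(cv2.resize(s,None,fx=4,fy=4,interpolation=cv2.INTER_CUBIC),cv2.COLOR_RGB2BGR))
E
```

```text
pos [ 0.5936 -0.0685  0.0328] F [  2.59 -11.46   2.2 ] t 5.875 xyaw 6.09 tilt [ 0.002 -0.005 -1.   ] delta cm [0.   3.16 0.09] turn 0.05100624307320345
yel [211.  273.5   6. ] [ 0.5853 -0.0221  0.057 ]
blue [211.1 265.6  14. ] [ 0.5855 -0.0019  0.057 ]
blue [213.4 249.   14. ] [0.5803 0.0411 0.057 ]
blue [212.5 258.3  14. ] [0.5822 0.0172 0.057 ]
blue [215.5 232.   16. ] [0.5759 0.085  0.057 ]
blue [214.4 241.4  15. ] [0.5782 0.0607 0.057 ]
blue [216.7 224.3  15. ] [0.5731 0.1047 0.057 ]
orange [212.4 216.2  13. ] [0.5862 0.1275 0.042 ]
orange [222.4 217.7  18. ] [0.5598 0.1238 0.042 ]
```

View pics/c3.png

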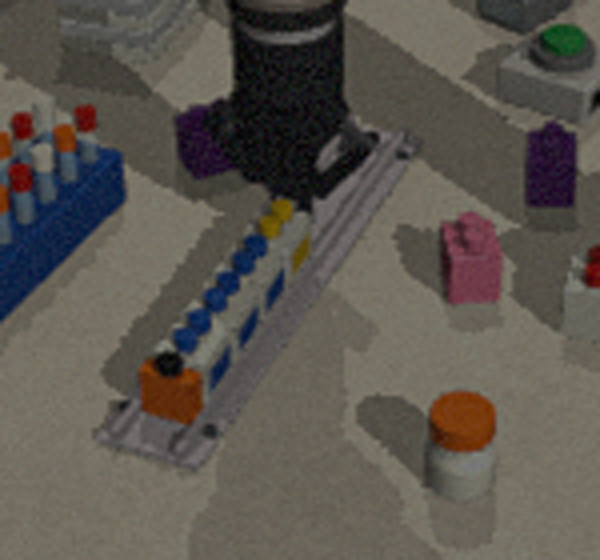

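The side crop shows the row closed up, with its front cassette against the orange stop and all four upright. The caps put the front centre at y ≈ 0.095, against 0.0957 expected. Next I'll back straight off and rise.

Emit:
carry_out(
  deltas=[
    [[0,0,0],0],
    [[0,0,0],0],
    [[0,1.5,0],0],
    [[0,3.5,0],0],
    [[0,4.5,0],0],
    [[0,5,-3],0],
    [[0,5,-7],0],
    [[0,5,-10],0],
    [[0,5,-10],0],
  ],
)

```text
t: 7.1
eef_pos: [0.6004, -0.1183, 0.1356]
tool_rot: [0.003, 0.999, 0.053, 0.003]
contact_force: [0.8, 0.0, -0.3]
gripper_width: -0.001
```

```bash
python3 d.py .510 -.355 .12; python3 - <<'E'
from m import *
im=read_camera('top'); box=(185,240,195,365)
for nm,lo,hi,z in [('yel',(20,110,90),(35,255,255),.057),('blue',(100,110,50),(125,255,255),.057)]:
    for b in blobs(im,lo,hi,box): print(nm,ray('top',b[0],b[1],z).round(4))
h=cv2.cvtColor(im,cv2.COLOR_RGB2HSV)
im=read_camera('side')
for b in blobs(im,(50,100,40),(85,255,255),(145,180,340,380)): print('side green',np.round(b,1),ray('side',b[0],b[1],.056).round(4))
print(proj('side',[.5093,-.3554,.057]))
E
```

```text
pos [ 0.6004 -0.1183  0.1356] F [ 0.75  0.04 -0.28] t 7.1 xyaw 6.04 tilt [ 0.007 -0.005 -1.   ] delta cm [-11.5   22.58   1.63] turn None
yel [ 0.588  -0.0262  0.057 ]
yel [ 0.5899 -0.0462  0.057 ]
blue [ 0.585  -0.0024  0.057 ]
blue [0.5801 0.0411 0.057 ]
blue [0.5825 0.0169 0.057 ]
blue [0.5758 0.0846 0.057 ]
blue [0.5782 0.0607 0.057 ]
blue [0.5731 0.1043 0.057 ]
side green [159.6 360.7  65. ] [ 0.5054 -0.3461  0.056 ]
[np.float64(157.712434978466), np.float64(360.6899825910978)]
```

The row stayed put: front to rear centres measure 131.4 mm, a closed row. Now the green button.

Emit:
carry_out(
  deltas=[
    [[-2.3,4.5,0.4],0],
    [[-4.6,9,0.8],0],
    [[-6.9,13.5,1.2],0],
    [[-9.2,18,1.6],0],
    [[-11.5,22.6,2.5],0],
    [[-11.5,22.6,4],0],
    [[-11.5,22.6,4],0],
  ],
)

```text
t: 8.07
eef_pos: [0.5065, -0.3538, 0.0913]
tool_rot: [0.001, 0.999, 0.053, -0.001]
contact_force: [1.1, 0.1, 0.6]
gripper_width: 0.001
```

```bash
python3 d.py .509 -.355 .074; python3 - <<'E'
from h import *
im=read_camera('side'); s=im[110:200,310:430]
cv2.imwrite('pics/c4.png',cv2.cvtColor(cv2.resize(s,None,fx=5,fy=5,interpolation=cv2.INTER_CUBIC),cv2.COLOR_RGB2BGR))
E
```

```text
pos [ 0.5065 -0.3538  0.0913] F [1.11 0.11 0.58] t 8.075 xyaw 6.05 tilt [-0.002 -0.002 -1.   ] delta cm [0.24 0.14 1.73] turn None
```

View pics/c4.png

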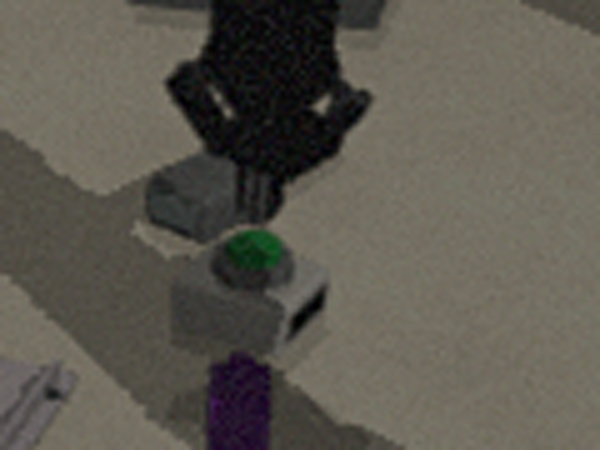

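The shut fingertips are above the middle of the green button. I'll press down and watch the force.

Emit:
carry_out(
  deltas=[
    [[0.2,0.1,0.8],0],
    [[0.2,0.1,1.4],0],
    [[0.2,0.1,1.8],0],
    [[0.2,0.1,2.1],0],
    [[0.2,0.1,2.3],0],
    [[0.2,0.1,2.4],0],
    [[0.2,0.1,2.4],0],
  ],
)

```text
t: 9.0
eef_pos: [0.5101, -0.3536, 0.0686]
tool_rot: [0.001, 0.999, 0.054, -0.0]
contact_force: [-1.0, 3.6, 4.5]
gripper_width: 0.0
```

Emit:
carry_out(
  deltas=[
    [[0,0,0.2],0],
    [[0,0,0.4],0],
    [[0,0,0.5],0],
    [[0,0,0.5],0],
  ],
)

```text
t: 9.5
eef_pos: [0.5104, -0.3538, 0.0676]
tool_rot: [0.002, 0.999, 0.054, -0.0]
contact_force: [-11.0, 8.8, 35.4]
gripper_width: -0.003
```

The button bottomed out: the force jumped to 35 N with hardly any further travel. Now I'll release and rise clear.

Emit:
carry_out(
  deltas=[
    [[0,0,-0.5],0],
    [[0,0,-1.5],0],
    [[0,0,-4],0],
    [[0,0,-8],0],
    [[0,0,-12],0],
    [[0,0,-12],0],
    [[0,0,-12],0],
    [[0,0,-12],0],
  ],
)

```text
t: 10.5
eef_pos: [0.5094, -0.3532, 0.1861]
tool_rot: [0.001, 0.999, 0.054, -0.001]
contact_force: [-0.0, -0.5, -0.1]
gripper_width: -0.001
```

```bash
python3 - <<'E'
from m import *
im=snap('top','t1.png'); box=(185,240,195,365)
for nm,lo,hi,z in [('yel',(20,110,90),(35,255,255),.057),('blue',(100,110,50),(125,255,255),.057)]:
    for b in blobs(im,lo,hi,box): print(nm,ray('top',b[0],b[1],z).round(4))
s=snap('side','s1.png')
for b in blobs(s,(50,100,40),(85,255,255),(145,180,340,380)): print('side green',np.round(b,1))
o=readout.get_obs(); print(o['t'],o['eef_pos'],o['contact_force'],abs(o['joint_vel']).max())
E
```

```text
yel [ 0.588  -0.0262  0.057 ]
yel [ 0.5897 -0.0464  0.057 ]
blue [0.5829 0.0169 0.057 ]
blue [ 0.5852 -0.0029  0.057 ]
blue [0.5801 0.0411 0.057 ]
blue [0.5758 0.0846 0.057 ]
blue [0.5779 0.0605 0.057 ]
blue [0.5731 0.1043 0.057 ]
side green [159.5 360.8  64. ]
10.6 [ 0.50974799 -0.35312549  0.18627053] [-0.33143009  0.37731604  0.5302085 ] 0.00482288976970873
```

View pics/s1.png

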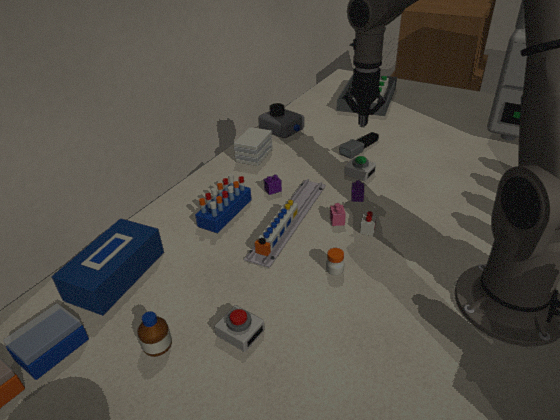

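The picture shows the row closed at the stop (about (247,263)) and the green button back up at (160,361), the same pixel as before. The arm is clear and nothing else has moved, so I'm handing in.

```bash
python3 -c "
from station import bot; print(bot.hand_in())"
```

```text
the job is handed in; nothing more can be done
None
```

I pushed the row of four home with the shut fingertips behind the yellow-capped cassette, then pressed the green button to its bottom and let it up. The job was handed in at about 10.6 s of the 48 s; no verdict was reported.

**Row:** the train moved about 94 mm at about 5 N. At the stop the force rose to 11.5 N while the fingers had stopped moving. Afterwards the front and rear cassettes measured 131 mm apart along y (131.3 mm expected for a closed row). The front one was within about 1 mm of its predicted place, the row stood upright, and it did not move when I backed off.

**Button:** at the bottom the force jumped to 35 N with hardly any further travel. That is well above the 5 N needed, and part of it was sideways (11 and 9 N). After release the button showed at the same pixel as before the press.

**Last checks:** the arm was clear, with about zero contact force, and the last picture showed nothing else moved. One disagreement: the side camera put the button about 1 cm from the top camera's fix. I put that down to the side camera seeing the near side of the button, and the top camera's position worked.

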